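# Set and lock a lamp-stand leg at its length mark

## Robot

A 7-joint arm with a two-finger parallel gripper is mounted at the origin on a cart in front of the work surface, level with it; the furniture and walls round the work are solid. World frame = base frame: x ahead of the robot, y to its left, z up, the work surface at z = 0. Lengths are in m, angles in rad, forces in N, time in s.
With the tool pointing down it reaches from about 0.4 to 0.85 m from the base axis. Payload 10.4 kg.
Tool frame: the origin (TCP) lies between the finger pads, 19 mm behind the fingertips; this is the grasp point; z points along the fingers, y is the line along which they close (so a half turn about z gives the same grasp; the last joint's range is limited). The gripper opens to 85 mm and grips with 20 to 120 N. Pads are 22 mm wide; open, the fingers measure 114 mm over their backs; the gripper's body (76 mm by 85 mm) begins 54 mm behind the grasp point. The pads swing forward as they close: fully open they stand 13 mm farther back than shut.
Start: joints at [1.298, 0.332, -0.065, 1.46, 0.022, 1.35, -0.088], TCP at [0.155, -0.606, 0.25] pointing down, gripper open.
Joint ranges: [-2.6, 2.6], [-0.5, 2.12], [-1.47, 1.34], [0.16, 2.42], [-1.27, 4.41], [0.06, 2.06], [-2.6, 2.6]. Speed limits (rad/s): [2.22, 2.22, 2.79, 2.79, 3.14, 3.14, 3.14].

## Interface

Orientations are given as a unit quaternion [x, y, z, w].
In Python, from workcell import manip, vision, order gives the robot as it stands. The module is installed in compiled form; this text tells all that it offers.
- The arm moves only by the tool move_arm, never from a script. Its argument "motion" is a list of rows, each a list of 3 entries, a list of its own where there are three numbers: the shift along the tool's x, y, z scaled (see below), then the turn, a rotation vector about the tool's x, y, z scaled (see below), then the opening, from -1 (shut) to 1 (fully open). In form: [[[dx, dy, dz], [wx, wy, wz], hand], ...]. A call has 1 to 12 rows; each row shifts and turns the commanded pose from where the row before left it, along the tool's axes as they then stand; what a row does not reach is not made up. The controller multiplies each number of a shift by 0.75 m and each number of a turn by pi/4 rad. A row lasts 1/10 s, in which the tool goes at most 50 mm and 8.59 degrees, less where a joint would pass 70% of its speed; a pose out of reach is approached as far as the arm can. A call with a number of a shift or a turn outside -1 to 1 is refused whole. A call with a gripper value outside its range is refused whole. The fingers move at their own pace and stop on an object; "newtons" is the grip in N (left out, the last holds). Time passes only in rows, so rows that do not move let the fingers close. It gives the time, the measured TCP pose, the force, the opening and the grip force at its end, in the units of the state.
- manip.get_obs(): the state, without advancing time (a new reading comes with each control period).
- vision.camera(name): name is "side" or "top" or "wrist"; returns a dict with "pixels" (384x512x3 uint8, red, green, blue), "fx", "fy", "cx", "cy" (pixels), "k1" (the pictures are not rectified: a ray, as slopes to the right and down, at radius r is drawn at 1 + k1 r^2 times it, then the intrinsics apply), "R" (3x3) and "t" (3): a world point X has camera coordinates R X + t. Camera axes: x right, y down, z forward; pixel columns grow to the right and rows downward; lengths in m; the calibration is good to about 2 mm. A picture is of the moment at which its call begins. There is no depth.
- order.hand_in(): hands the job in; it is judged then, once.
The state is a dict: "clock": time; "joint_pos": joint angles; "joint_velocities": joint speeds; "tau": joint torques, N m; "position": TCP position; "ee_rot": TCP orientation; "ft_force": force on the tool from outside, world axes, zero at the start; "torque": the same for the moment, N m; "grip_width": opening from 0.0 (shut) to 1.0 (fully open); "grasp_force": force on a finger pad.
Only numpy, scipy, OpenCV 4.12 (cv2) and the standard library are available. Lean on these libraries where they do the work, as an engineer would, in place of code of your own. Each camera call takes 0.05 s, during which the arm holds its last target. There are 200 camera calls.

## Task

The telescopic leg of a work-lamp stand lies in its cradle, and a spring pulls the sliding part back in. With the cam lever still open, push the sliding leg out by its black crossbar until its yellow pointer stands over the red length mark; hold it there against the spring and squeeze the blue cam lever fully closed towards the orange post. Finish still holding the leg, with lever and post pinched together between the fingers and the pointer on the mark; leave the mark and everything else on the bench alone.

Things in the scene. Friction and masses are not known exactly. Their poses are not given: they have to be found in the camera images.
- stand: fixed cradle: plywood board 420 x 135 x 12 mm with an aluminium rail (upper leg section, 30 mm wide, top at z 52 mm) along its x. Origin under the rail's middle at bench level (the board reaches y -85 to +50 mm); +x is the way the leg slides out, +y across, z up. A white scale strip is on its -y side. It is fixed; place and yaw differ each start
- leg (a joint): how far the sliding leg is out of its retracted position, m, 0 to 0.15, growing along the stand's +x. A spring always pulls it back to 0 with 4.5 N (at 0) to 6.8 N (at 0.15), sliding friction about 1 N. Once the cam lever is closed its cam grips the rail, so the leg no longer slides freely
- mark (a joint): place of the red length mark on the scale, m, on the same count as leg: the pointer is exactly over the middle of the mark when joint leg = joint mark. It keeps its place in an episode (0.05 to 0.12). It is a stiff rider on the scale; do not shift it
- leg_hold (a point): point on the sliding leg midway between the outer faces of the post (+13 mm in y) and of the closed lever pad (-13 mm in y), z 85 mm: a good TCP point, fingers closing along the stand's y. Axes as the stand's; it travels with the leg; at joint leg = 0 it is at x -67, y 0 mm in the stand's frame. The sleeve's top under the fingers is at z 60 mm
- crossbar (a point): middle of the rear (-x) face of the leg's black crossbar, 12 mm ahead of leg_hold in +x, z 85 mm. The bar is 104 mm wide in y, 12 mm thick, z 59 to 99 mm. Fingers set down behind it, one outside the post and one outside the open lever, push the leg out by this face
- pointer (a point): yellow pointer at the sliding sleeve's rear end, on the -y side, 73 mm behind leg_hold in x; this point is over the scale strip, 68 mm to -y of the rail, z 36 mm. Travels with the leg
- mark_mid (a point): middle of the red length mark (10 mm long along the scale, 26 mm wide) on the white scale strip; axes as the stand's
- grip_post (a point): orange upright post (leg_c0 in the rules) fixed to the sliding leg: 46 mm long in x, 8 mm thick in y, z 59 to 105 mm above the bench, outer face 13 mm to +y of leg_hold; this point is at the centre of its foot. It runs up to the crossbar
- lever (a joint): angle of the blue cam lever, rad, on a vertical pin on the sliding leg 53 mm behind leg_hold in x and 22.5 mm to -y: 0.30 fully open, 0 closed (pad parallel to the post), it can be squeezed on to about -0.1. Its friction keeps it where it is left; closing takes 4 to 8 N at the pad
- lever_pad (a point): blue upright finger pad (lever_c0 in the rules) of the cam lever, 46 mm long, 8 mm thick, 42 mm high, z 63 to 105 mm above the bench, on the -y side of the post; this point is at the centre of its underside. Closed, its outer face is 13 mm to -y of leg_hold; fully open its tip stands out to 32 mm. Its tip ends 4 mm short of the crossbar when closed
- shop_mug: white mug, 78 x 116 x 101 mm, bystander; origin under its centre
- marker: pen with green cap, 135 mm long, 17 mm thick, lying, bystander; origin at its underside
- driver_amber: screwdriver with amber handle, 173 mm long, bystander; origin at its underside
- wrench_adj: grey adjustable wrench, 209 mm long, 12 mm thick, bystander; origin at its underside

How it is judged:
On the way:
1. the leg is held by the fingers with its pointer on the red mark, the cam lever still open (x of pointer in the frame of mark_mid between -0.005 and 0.005 m and value of joint lever above 0.15 rad and contact force between the fingers and stand above 1 N), for 0.2 s.
At the end, for the whole second after the job is handed in: The pointer is over the red mark (within 5 mm of its middle, half the mark's length), the cam lever is closed (within 0.06 rad), and the fingers are still pinching lever pad and post together (over 2 N on each), the leg at rest (x of pointer in the frame of mark_mid between -0.005 and 0.005 m and value of joint lever below 0.06 rad and contact force between the fingers and leg_c0 above 2 N and contact force between the fingers and lever_c0 above 2 N and velocity of joint leg between -0.01 and 0.01 m/s); the arm keeps its last pose, push and grip.
It fails at once if the cam lever is closed while the pointer is off the mark (over 8 mm from its middle) (value of joint lever below 0.06 rad and not (x of pointer in the frame of mark_mid between -0.008 and 0.008 m)).
It fails at once if the red mark is shifted by over 3 mm (distance of mark_mid from where it was at the start of the episode above 0.003 m).
It fails at once if something else on the bench is shifted by over 20 mm (distance of any of shop_mug, marker, driver_amber, wrench_adj from where it was at the start of the episode above 0.02 m).
It also fails if it takes over 40 s, if anything falls off the work surface, if the arm or the gripper's body presses on something with over 40 N, if the wrist force passes 120 N, or if a joint passes its speed limit or range.

## Working session

There is one attempt and no reset: what is moved stays moved. The work goes in short steps, Python scripts to look and compute and a tool call to move; the robot and the scene stay as the last step left them, time stands still between calls to the robot, and variables do not carry over. Pictures are saved under pics/ and viewed, at most 10 in all, crops included, and the job is handed in when it is done.

Besides the shell and the picture viewer there is one more tool, called as name([rows], argument=value, ...), one row to a line, values as JSON. move_arm: Moves the arm, as the interface text tells. Its arguments: {"type":"object","properties":{"motion":{"type":"array"},"newtons":{"type":"number"}},"required":["motion"]}

```bash
mkdir -p pics
cat > h.py <<'E'
import numpy as np, cv2
from workcell import manip, vision, order
def ray(c,u,v):
    x=np.array([(u-c["cx"])/c["fx"],(v-c["cy"])/c["fy"]]);p=x.copy()
    for _ in range(30): p=x/(1+c["k1"]*(p@p))
    R=np.array(c["R"]);t=np.array(c["t"])
    return -R.T@t, R.T@np.r_[p,1]
def at_z(c,u,v,z):
    o,d=ray(c,u,v); return o+d*(z-o[2])/d[2]
def proj(c,X):
    q=np.array(c["R"])@X+np.array(c["t"]);p=q[:2]/q[2];p=p*(1+c["k1"]*(p@p))
    return np.array([c["fx"]*p[0]+c["cx"],c["fy"]*p[1]+c["cy"]])
def snap(n,f):
    c=vision.camera(n);cv2.imwrite("pics/%s.png"%f,c["pixels"][:,:,::-1]);
    import pickle;pickle.dump(c,open("pics/%s.pkl"%f,"wb"));return c
E
python3 - <<'E'
from h import *
a=[snap("top","t0"),snap("side","s0")]
for c in a: print(c["fx"],c["k1"],-np.array(c["R"]).T@c["t"],np.round(c["R"],2).tolist())
b=np.hstack([x["pixels"] for x in a]);
cv2.imwrite("pics/top0.png",cv2.resize(a[0]["pixels"][:,:,::-1],(768,576),interpolation=cv2.INTER_CUBIC))
cv2.imwrite("pics/side0.png",cv2.resize(a[1]["pixels"][:,:,::-1],(768,576),interpolation=cv2.INTER_CUBIC))
print(manip.get_obs())
E
```

```text
349.1185902058716 0.0298420084522579 [ 0.41342684 -0.01727077  1.13643713] [[0.02, -1.0, -0.01], [-1.0, -0.01, -0.09], [0.09, 0.02, -1.0]]
441.34951708298127 -0.04555153515178773 [-0.24736626 -0.27716243  1.47048568] [[0.36, -0.93, 0.01], [-0.81, -0.32, -0.49], [0.46, 0.17, -0.87]]
{'clock': 0.1, 'joint_pos': array([ 1.29838579,  0.33281885, -0.0647099 ,  1.46086548,  0.02161147,
        1.34991819, -0.08846612]), 'joint_velocities': array([ 2.73532844e-04, -1.24676416e-03, -6.32642921e-05, -2.32988364e-03,
       -1.56582219e-03, -7.62316574e-04, -7.44434823e-04]), 'tau': array([ 4.16298080e-04, -6.26746345e+01,  4.87769104e-02, -3.92429566e+01,
        1.64175307e-02,  7.04452337e-03, -4.04973582e-05]), 'position': array([ 0.15443265, -0.60528776,  0.24928527]), 'ee_rot': array([ 9.92205200e-01,  1.24613038e-01, -1.15595283e-04, -6.46701755e-04]), 'ft_force': array([ 0.53113643, -0.05793351,  0.52671203]), 'torque': array([-0.01916012, -0.00445759, -0.0541041 ]), 'grasp_force': 0.0, 'grip_width': 0.9952962760396932}
```

View pics/top0.png

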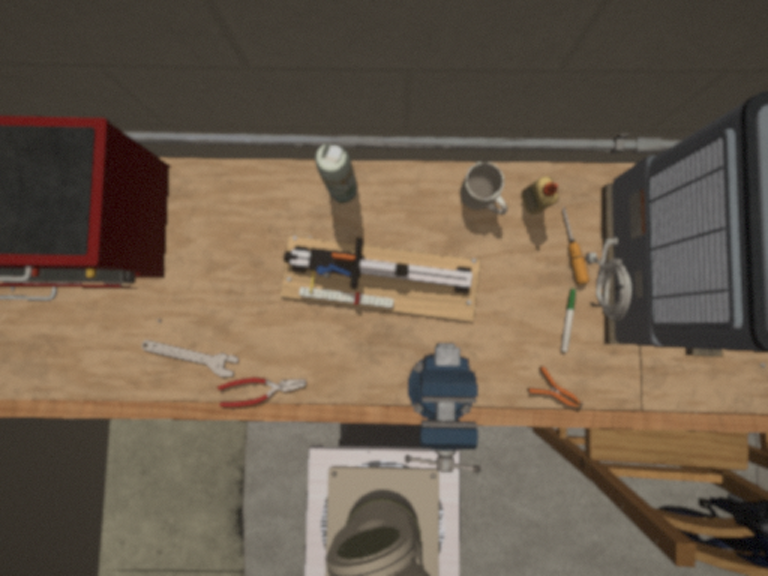

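View pics/side0.png

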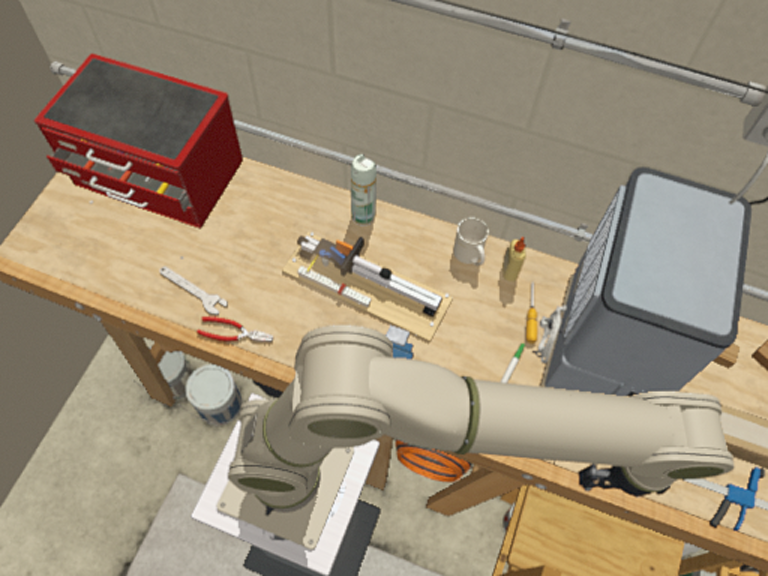

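The top view shows the stand around (380,278): leg with the post (orange) and blue lever at left near (340,265), crossbar at (358,262), pointer near (313,285), red mark near (358,299). Sliding out runs to the right, roughly along world −y. Next a closer crop.

Run:
```python
import cv2,pickle
c=pickle.load(open("pics/t0.pkl","rb"));p=c["pixels"][150:220,180:330,::-1]
cv2.imwrite("pics/tc.png",cv2.resize(p,None,fx=5.3,fy=5.3,interpolation=cv2.INTER_CUBIC))
```

```text
(no output)
```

View pics/tc.png

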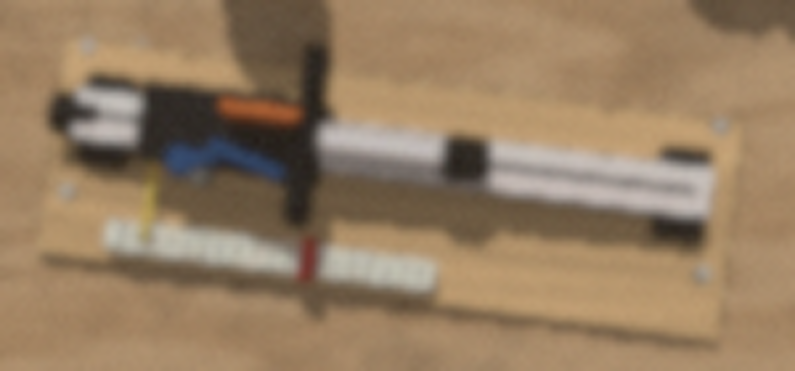

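The crop shows board corners at (67,38), (740,125), (717,340), (42,260), the pointer tip at (149,235) and the mark centre at (308,259).

Run:
```python
from h import *
import pickle
from scipy.optimize import least_squares
c=pickle.load(open("pics/t0.pkl","rb"))
f=lambda u,v:(180+(u+.5)/5.3-.5,150+(v+.5)/5.3-.5)
px=[f(67,38),f(740,125),f(717,340),f(42,260)]
W=np.array([at_z(c,*q,.012)[:2] for q in px]); 
L=np.array([[-.21,.05],[.21,.05],[.21,-.085],[-.21,-.085]])
def S(p,X): a=p[2];return np.array([[np.cos(a),-np.sin(a)],[np.sin(a),np.cos(a)]])@X+p[:2]
r=least_squares(lambda p:np.ravel([S(p,l)-w for l,w in zip(L,W)]),[.4,0,-1.6]);p=r.x
print("stand",p,"res mm",np.round(r.fun*1e3,1))
Ri=lambda w:np.array([[np.cos(p[2]),np.sin(p[2])],[-np.sin(p[2]),np.cos(p[2])]])@(w[:2]-p[:2])
for n,q,z in [("ptr",(149,235),.036),("mark",(308,259),.03),("mark",(308,259),.02),("barTop",(315,48),.099),("barBot",(296,220),.099),("post",(260,110),.105),("railTR",(715,160),.052),("railBR",(708,216),.052)]:
    print(n,z,np.round(Ri(at_z(c,*f(*q),z))*1e3,1))
q=S(p,np.array([-.067,0]));print("leg_hold0",q,"q tool yaw",manip.get_obs()["ee_rot"])
np.save("stand.npy",p)
```

```text
stand [ 0.52976099  0.01091802 -1.67795895] res mm [-1.4  1.1  1.7 -3.2 -1.6 -2.6  1.3  4.7]
ptr 0.036 [-138.6  -63.8]
mark 0.03 [-43.  -66.2]
mark 0.02 [-43.8 -65.7]
barTop 0.099 [-49.2  50.2]
barBot 0.099 [-47.3 -48.1]
post 0.105 [-74.9  10.5]
railTR 0.052 [188.8  19.9]
railBR 0.052 [188.3 -13.4]
leg_hold0 [0.53692715 0.07753368] q tool yaw [ 9.92205200e-01  1.24613038e-01 -1.15595283e-04 -6.46701755e-04]
```

move_arm([
  [[0.02,-0.019,-0.03],[0,0,0],1],
  [[0.04,-0.037,-0.025],[0,0,0],1],
  [[0.04,-0.037,-0.025],[0,0,0],1],
  [[0.04,-0.037,-0.015],[0,0,0],1],
  [[0.04,-0.037,0],[0,0,0],1],
  [[0.04,-0.037,0],[0,0,0],1],
  [[0.04,-0.037,0],[0,0,0],1],
  [[0.04,-0.037,0],[0,0,0],1],
  [[0.037,-0.043,0],[0,0,0],1],
  [[0.037,-0.043,0],[0,0,0],1],
  [[0.037,-0.043,0],[0,0,0],1],
  [[0.037,-0.043,0],[0,0,0],1],
])

```text
clock: 1.3
position: [0.397, -0.1938, 0.3211]
ee_rot: [0.992, 0.125, -0.0, 0.0]
ft_force: [0.9, -0.3, -0.7]
grip_width: 1.002
grasp_force: 0.0
```

move_arm([
  [[0.037,-0.043,0],[0,0,-0.17],1],
  [[0.037,-0.043,0],[0,0,-0.17],1],
  [[0.03,-0.05,0],[0,0,-0.17],1],
  [[0.02,-0.05,0],[0,0,-0.17],1],
  [[0,0,0],[0,0,-0.17],1],
  [[0,0,0],[0,0,-0.17],1],
  [[0,0,0],[0,0,-0.17],1],
  [[0,0,0],[0,0,-0.17],1],
  [[0,0,0],[0,0,0],1],
  [[0,0,0],[0,0,0],1],
])

```text
clock: 2.3
position: [0.4194, -0.0344, 0.3211]
ee_rot: [0.792, 0.611, -0.0, -0.0]
ft_force: [-0.3, -1.0, -0.2]
grip_width: 0.999
grasp_force: 0.0
```

```bash
cat >> h.py <<'E'
def todo(tx,ty,tz):
    "remaining shift (scaled) in tool axes to stand-frame target, and yaw error scaled"
    from scipy.spatial.transform import Rotation as Ro
    p=np.load("stand.npy");a=p[2];o=manip.get_obs();R=Ro.from_quat(o["ee_rot"])
    X=np.r_[p[0]+np.cos(a)*tx-np.sin(a)*ty,p[1]+np.sin(a)*tx+np.cos(a)*ty,tz]
    G=np.array([[-np.cos(a),-np.sin(a),0],[-np.sin(a),np.cos(a),0],[0,0,-1]]).T
    G=np.column_stack([[-np.cos(a),-np.sin(a),0],[-np.sin(a),np.cos(a),0],[0,0,-1]])
    print("pos",o["position"].round(4),"F",o["ft_force"].round(1),"w",round(float(o["grip_width"]),3),"gf",o["grasp_force"],"t",o["clock"])
    print("shift",(R.inv().apply(X-o["position"])/.75).round(4),"turn",((R.inv()*Ro.from_matrix(G)).as_rotvec()/(np.pi/4)).round(4))
    d=o["position"][:2]-p[:2];print("stand xy mm",round(1e3*(np.cos(a)*d[0]+np.sin(a)*d[1]),1),round(1e3*(-np.sin(a)*d[0]+np.cos(a)*d[1]),1))
E
python3 - <<'E'
from h import *
todo(-.085,.002,.2)
c=snap("wrist","w0");p=-np.array(c["R"]).T@c["t"];print(p,c["fx"])
cv2.imwrite("pics/w0v.png",cv2.resize(c["pixels"][:,:,::-1],(768,576)))
E
```

```text
pos [ 0.4194 -0.0344  0.3211] F [-0.3 -1.  -0.2] w 0.999 gf 0.0 t 2.3
shift [0.2083 0.1128 0.1614] turn [-3.000e-04  1.000e-04 -1.903e-01]
stand xy mm 56.9 -104.9
[0.43934121 0.04056511 0.44620031] 328.3110607548309
```

View pics/w0v.png

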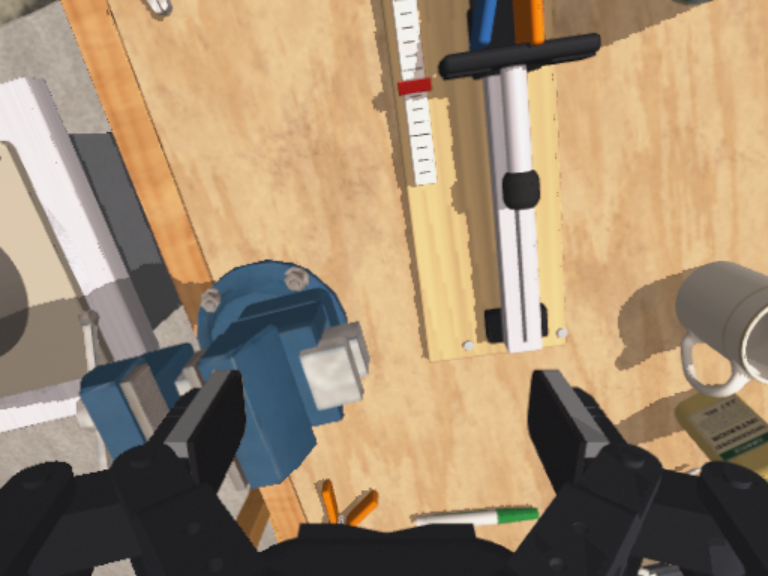

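The wrist view shows the stand with the rail's −y-side scale, red mark at (415,87), crossbar at (520,55), and the lever and post just beyond the top edge. The tool still needs a small turn. I'll move over the stand and look again.

move_arm([
  [[0,0,0],[0,0,-0.1],1],
  [[0,0,0],[0,0,-0.09],1],
  [[0.03,0.035,0.01],[0,0,0],1],
  [[0.03,0.035,0.01],[0,0,0],1],
  [[0.03,0.035,0.01],[0,0,0],1],
  [[0.013,0.035,0],[0,0,0],1],
  [[0,0,0],[0,0,0],1],
  [[0,0,0],[0,0,0],1],
])

```text
clock: 3.15
position: [0.5319, 0.0316, 0.2982]
ee_rot: [0.743, 0.669, -0.0, -0.001]
ft_force: [-1.2, 0.4, 0.5]
grip_width: 1.0
grasp_force: 0.0
```

Run:
```python
from h import *
todo(-.085,.002,.2)
c=snap("wrist","w1")
cv2.imwrite("pics/w1v.png",cv2.resize(c["pixels"][:,:,::-1],(768,576)))
```

```text
pos [0.5319 0.0316 0.2982] F [-1.2  0.4  0.5] w 1.0 gf 0.0 t 3.15
shift [0.0855 0.0032 0.131 ] turn [-0.0017 -0.001   0.0027]
stand xy mm -20.8 -0.1
```

View pics/w1v.png

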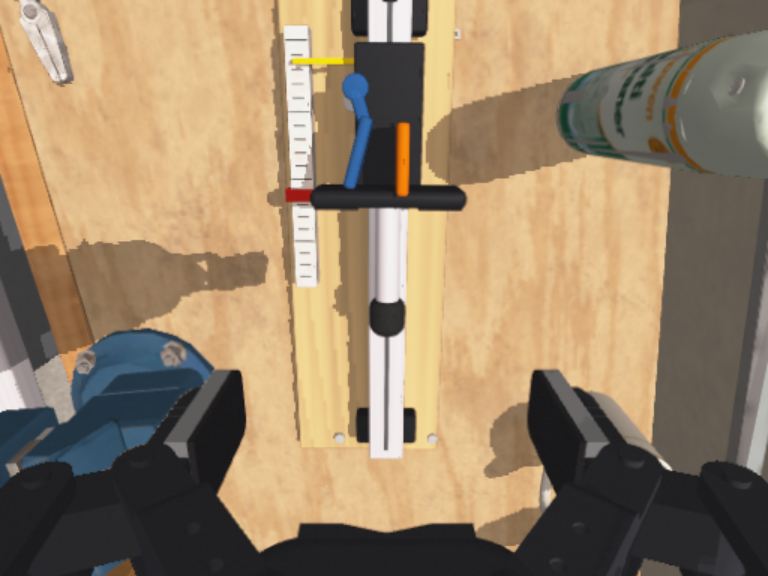

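The wrist view shows: pointer tip (293,62), red mark row ~196 (partly under the bar's left end), crossbar from (312,196) to (467,197), board end corners (303,447) and (438,447), lever open with its tip at (350,186), and the post at (402,158).

Run:
```python
from h import *
import pickle
from scipy.optimize import least_squares
c=pickle.load(open("pics/w1.pkl","rb"))
f=lambda u,v:((u+.5)/1.5-.5,(v+.5)/1.5-.5)
obs=[((303,447),.21,-.085,.012),((438,447),.21,.05,.012),((312,196),-.049,-.052,.092),((467,197),-.049,.052,.092),((325,62),-.140,None,.036)]
def loc(p,w):
    a=p[2];d=w[:2]-p[:2];return np.array([np.cos(a)*d[0]+np.sin(a)*d[1],-np.sin(a)*d[0]+np.cos(a)*d[1]])
def res(p):
    r=[]
    for q,x,y,z in obs:
        l=loc(p,at_z(c,*f(*q),z)); r.append(l[0]-x)
        if y is not None:r.append(l[1]-y)
    return r
p0=np.load("stand.npy");r=least_squares(res,p0);p=r.x
print(p0,p,(1e3*np.array(r.fun)).round(1))
for z in(.016,.026,.036):print("mark",z,(loc(p,at_z(c,*f(299,195.5),z))*1e3).round(1))
for n,q,z in [("rail end",(386,458),.052),("post",(402,124),.105),("lever tip",(350,186),.105)]:print(n,(loc(p,at_z(c,*f(*q),z))*1e3).round(1))
np.save("stand.npy",p); todo(-.080,0,.2)
h=cv2.cvtColor(c["pixels"],cv2.COLOR_RGB2HSV);m=((h[...,0]<6)|(h[...,0]>174))&(h[...,1]>170)&(h[...,2]>60);m[:, 230:]=0;m[160:]=0;m[:100]=0
v,u=np.nonzero(m);print("red",len(v),u.min(),u.max(),v.min(),v.max(),v.mean())
```

```text
[ 0.52976099  0.01091802 -1.67795895] [ 0.53216323  0.01312852 -1.67637993] [-1.   0.8 -1.2 -0.9  0.   0.   0.6  0.1  1.6]
mark 0.016 [-38.7 -74.2]
mark 0.026 [-40.1 -72.4]
mark 0.036 [-41.5 -70.6]
rail end [190.9  -2.2]
post [-95.2   7.6]
lever tip [-57.2 -25.4]
pos [0.5315 0.0313 0.2986] F [-0.  -0.4  0.1] w 1.003 gf 0.0 t 3.2
shift [0.0827 0.0035 0.1315] turn [-0.0008 -0.      0.0003]
stand xy mm -18.0 -2.5
red 125 190 207 125 134 129.776
```

move_arm([
  [[0.045,0.002,0],[0,0,0],1],
  [[0.04,0.001,0.02],[0,0,0],1],
  [[0,0,0.05],[0,0,0],1],
  [[0,0,0.05],[0,0,0],1],
  [[0,0,0.05],[0,0,0],1],
  [[0,0,0.05],[0,0,0],1],
  [[0,0,0.04],[0,0,0],1],
  [[0,0,0.025],[0,0,0],1],
  [[0,0,0],[0,0,0],1],
  [[0,0,0],[0,0,0],1],
])

```text
clock: 4.2
position: [0.5409, 0.0942, 0.0861]
ee_rot: [0.743, 0.669, 0.0, 0.0]
ft_force: [0.1, 0.6, 1.2]
grip_width: 1.002
grasp_force: 0.0
```

Run:
```python
from h import *
todo(.032,0,.085)
c=snap("wrist","w2")
cv2.imwrite("pics/w2v.png",cv2.resize(c["pixels"][:,:,::-1],(768,576)))
```

```text
pos [0.5409 0.0942 0.0861] F [0.1 0.6 1.2] w 1.002 gf 0.0 t 4.2
shift [-0.1513 -0.0003  0.0015] turn [0.0011 0.0005 0.001 ]
stand xy mm -81.5 0.1
```

View pics/w2v.png

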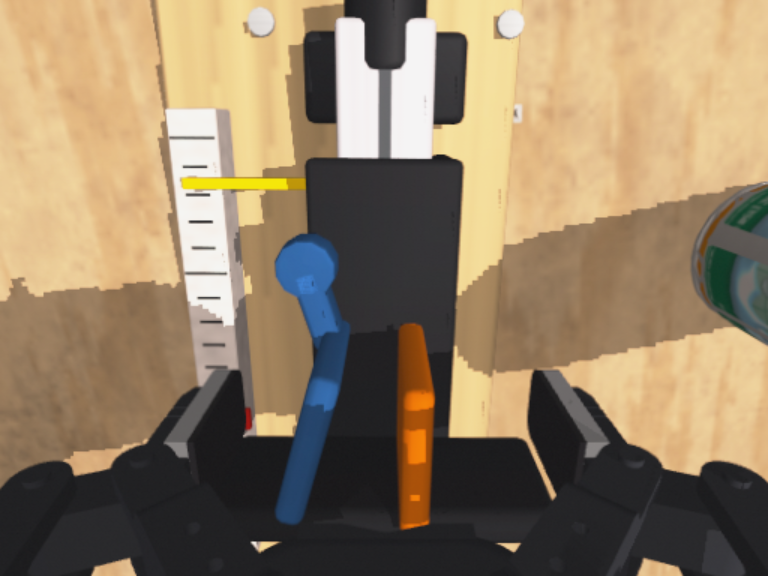

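The view shows both fingers straddling the lever (left, open) and post, symmetric about column 386, with the crossbar ahead at the bottom. Now I push to just short of the mark.

move_arm([
  [[-0.012,0,0],[0,0,0],1],
  [[-0.012,0,0],[0,0,0],1],
  [[-0.014,0,0],[0,0,0],1],
  [[-0.015,0,0],[0,0,0],1],
  [[-0.015,0,0],[0,0,0],1],
  [[-0.015,0,0],[0,0,0],1],
  [[-0.015,0,0],[0,0,0],1],
  [[-0.014,0,0],[0,0,0],1],
  [[-0.012,0,0],[0,0,0],1],
  [[-0.009,0,0],[0,0,0],1],
  [[0,0,0],[0,0,0],1],
  [[0,0,0],[0,0,0],1],
])

```text
clock: 5.45
position: [0.5306, -0.0045, 0.0859]
ee_rot: [0.743, 0.669, 0.001, -0.0]
ft_force: [-1.0, 6.2, 3.8]
grip_width: 1.001
grasp_force: 2.5
```

Run:
```python
from h import *
todo(.032,0,.085)
c=snap("wrist","w3")
cv2.imwrite("pics/w3v.png",cv2.resize(c["pixels"][:,:,::-1],(768,576)))
```

```text
pos [ 0.5306 -0.0045  0.0859] F [-1.   6.2  3.8] w 1.001 gf 2.4684785306453705 t 5.45
shift [-0.0191 -0.0004  0.0012] turn [ 0.0011 -0.0013  0.0015]
stand xy mm 17.7 0.3
```

View pics/w3v.png

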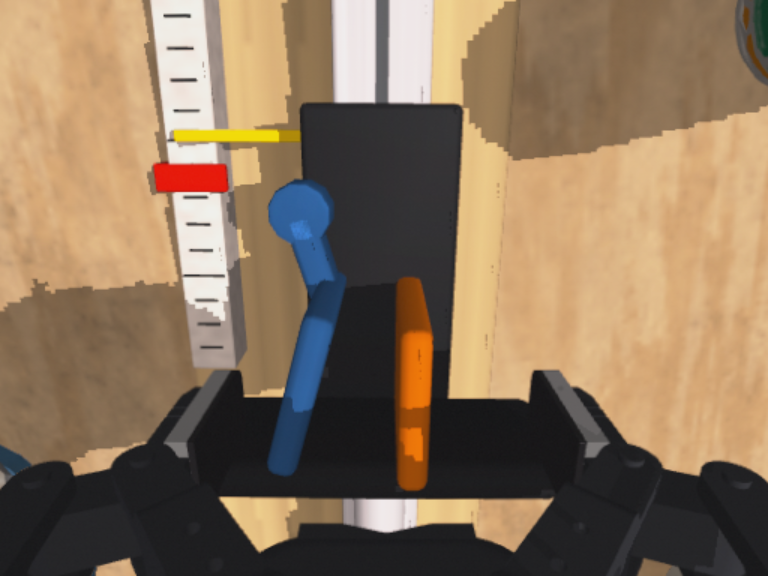

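The pointer (175–300, 135) is short of the red mark (155–228, 164–192). The lever is still open.

```bash
cat >> h.py <<'E'
def measure(c):
    p=np.load("stand.npy");a=p[2]
    def loc(w): d=w[:2]-p[:2];return 1e3*np.array([np.cos(a)*d[0]+np.sin(a)*d[1],-np.sin(a)*d[0]+np.cos(a)*d[1]])
    h=cv2.cvtColor(c["pixels"],cv2.COLOR_RGB2HSV).astype(int)
    y=(abs(h[...,0]-28)<4)&(h[...,1]>200)&(h[...,2]>120);y[:,200:]=0;y[300:]=0
    r=((h[...,0]<5)|(h[...,0]>175))&(h[...,1]>170)&(h[...,2]>70);r[:,200:]=0;r[300:]=0
    v,u=np.nonzero(y);P=u.min(),u.max(),np.median(v);print("yellow",len(v),P,v.min(),v.max())
    V,U=np.nonzero(r);print("red",len(V),U.min(),U.max(),V.min(),V.max(),"depth by width",)
    x=loc(at_z(c,u.min()+8,v[u<u.min()+16].mean(),.036))
    print("pointer",x.round(1))
    for z in(.02,.025,.03,.034):
        e=[loc(at_z(c,U.min(),V[U<U.min()+4].mean(),z)),loc(at_z(c,U.max(),V[U>U.max()-4].mean(),z))]
        l=[loc(at_z(c,np.median(U),q,z))[0] for q in(V.min()-.5,V.max()+.5)]
        print("mark z",z,"width",round(e[1][1]-e[0][1],1),"y",((e[1]+e[0])/2)[1].round(1),"x range",np.round(l,1),"mid - ptr",round(np.mean(l)-x[0],1))
E
python3 - <<'E'
from h import *
import pickle
measure(pickle.load(open("pics/w3.pkl","rb")))
E
```

```text
yellow 487 (np.int64(116), np.int64(185), np.float64(90.0)) 87 93
red 887 102 151 108 127 depth by width
pointer [-55.9 -68.1]
mark z 0.02 width 28.3 y -74.8 x range [-45.9 -34.6] mid - ptr 15.7
mark z 0.025 width 27.5 y -72.8 x range [-46.3 -35.2] mid - ptr 15.2
mark z 0.03 width 26.8 y -70.8 x range [-46.7 -35.9] mid - ptr 14.7
mark z 0.034 width 26.2 y -69.3 x range [-46.9 -36.4] mid - ptr 14.2
```

move_arm([
  [[-0.008,0,0],[0,0,0],1],
  [[-0.008,0,0],[0,0,0],1],
  [[-0.003,0,0],[0,0,0],1],
  [[0,0,0],[0,0,0],1],
  [[0,0,0],[0,0,0],1],
  [[0,0,0],[0,0,0],1],
  [[0,0,0],[0,0,0],1],
])

```text
clock: 6.2
position: [0.529, -0.0183, 0.0858]
ee_rot: [0.743, 0.669, 0.001, -0.0]
ft_force: [-1.2, 5.1, 3.9]
grip_width: 1.008
grasp_force: 2.6
```

Run:
```python
from h import *
todo(.032,0,.085)
c=snap("wrist","w4");measure(c)
cv2.imwrite("pics/w4v.png",cv2.resize(c["pixels"][:,:,::-1],(768,576)))
```

```text
pos [ 0.529  -0.0183  0.0858] F [-1.2  5.1  3.9] w 1.008 gf 2.5801335275173187 t 6.2
shift [-0.0005 -0.0003  0.0011] turn [ 0.0008 -0.0014  0.0022]
stand xy mm 31.6 0.2
yellow 501 (np.int64(116), np.int64(187), np.float64(90.0)) 87 93
red 631 99 149 82 100 depth by width
pointer [-42.  -68.3]
mark z 0.02 width 28.2 y -74.6 x range [-46.2 -35.9] mid - ptr 0.9
mark z 0.025 width 27.4 y -72.7 x range [-46.2 -36.1] mid - ptr 0.8
mark z 0.03 width 26.7 y -70.7 x range [-46.2 -36.4] mid - ptr 0.7
mark z 0.034 width 26.1 y -69.2 x range [-46.2 -36.6] mid - ptr 0.6
```

View pics/w4v.png

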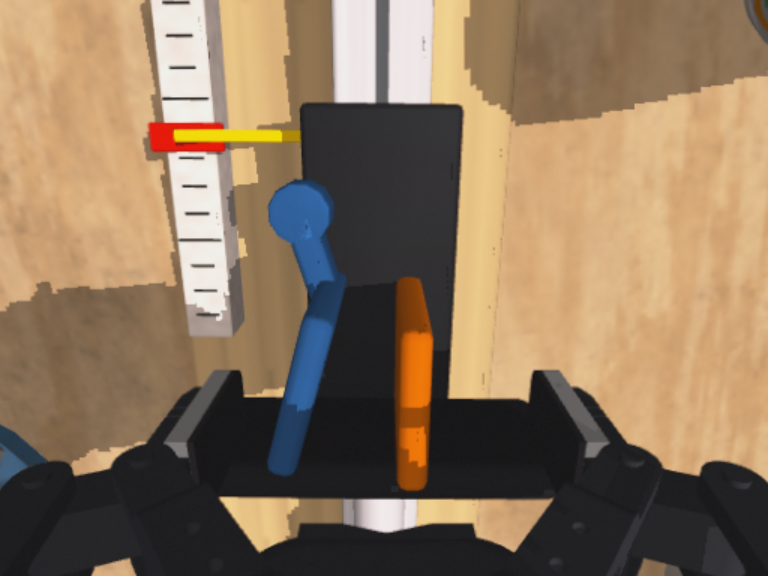

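The pointer now stands on the red mark (both at row ~136) with the lever open. Next I squeeze.

move_arm([
  [[-0.001,0,0],[0,0,0],1],
  [[0,0,0],[0,0,0],0.8],
  [[0,0,0],[0,0,0],0.6],
  [[0,0,0],[0,0,0],0.4],
  [[0,0,0],[0,0,0],0.2],
  [[0,0,0],[0,0,0],0.1],
  [[0,0,0],[0,0,0],0.1],
], newtons=40)

```text
clock: 6.95
position: [0.528, -0.0188, 0.0855]
ee_rot: [0.743, 0.67, -0.0, -0.001]
ft_force: [-5.7, 7.1, 4.5]
grip_width: 0.548
grasp_force: 4.0
```

Run:
```python
from h import *
todo(.032,0,.085)
c=snap("wrist","w5");measure(c)
```

```text
pos [ 0.528  -0.0188  0.0855] F [-5.7  7.1  4.5] w 0.548 gf 4.003813510062173 t 6.95
shift [0.0002 0.001  0.0006] turn [-0.0018 -0.0012  0.0027]
stand xy mm 32.2 -0.8
yellow 517 (np.int64(118), np.int64(189), np.float64(90.0)) 86 93
red 610 101 151 80 99 depth by width
pointer [-41.6 -68.2]
mark z 0.02 width 28.2 y -74.4 x range [-46.7 -35.8] mid - ptr 0.3
mark z 0.025 width 27.4 y -72.5 x range [-46.6 -36.1] mid - ptr 0.2
mark z 0.03 width 26.7 y -70.5 x range [-46.6 -36.3] mid - ptr 0.1
mark z 0.034 width 26.1 y -69.0 x range [-46.5 -36.5] mid - ptr 0.0
```

Still on the mark; finish closing.

move_arm([
  [[0,0,0],[0,0,0],-0.1],
  [[0,0,0],[0,0,0],-0.3],
  [[0,0,0],[0,0,0],-0.5],
  [[0,0,0],[0,0,0],-1],
  [[0,0,0],[0,0,0],-1],
  [[0,0,0],[0,0,0],-1],
  [[0,0,0],[0,0,0],-1],
  [[0,0,0],[0,0,0],-1],
], newtons=40)

```text
clock: 7.8
position: [0.529, -0.0197, 0.0855]
ee_rot: [0.743, 0.669, -0.0, 0.0]
ft_force: [-1.6, 2.8, 6.6]
grip_width: 0.244
grasp_force: 38.4
```

Run:
```python
from h import *
todo(.032,0,.085)
c=snap("wrist","w6");measure(c)
cv2.imwrite("pics/w6v.png",cv2.resize(c["pixels"][:,:,::-1],(768,576)))
```

```text
pos [ 0.529  -0.0197  0.0855] F [-1.6  2.8  6.6] w 0.244 gf 38.36666765715108 t 7.8
shift [ 0.0013 -0.0004  0.0007] turn [0.0003 0.0003 0.002 ]
stand xy mm 33.0 0.3
yellow 502 (np.int64(116), np.int64(187), np.float64(90.0)) 87 93
red 631 98 149 79 97 depth by width
pointer [-40.5 -68. ]
mark z 0.02 width 28.7 y -74.5 x range [-46.3 -36.1] mid - ptr -0.7
mark z 0.025 width 28.0 y -72.5 x range [-46.3 -36.3] mid - ptr -0.8
mark z 0.03 width 27.2 y -70.6 x range [-46.2 -36.5] mid - ptr -0.9
mark z 0.034 width 26.6 y -69.0 x range [-46.2 -36.7] mid - ptr -0.9
```

View pics/w6v.png

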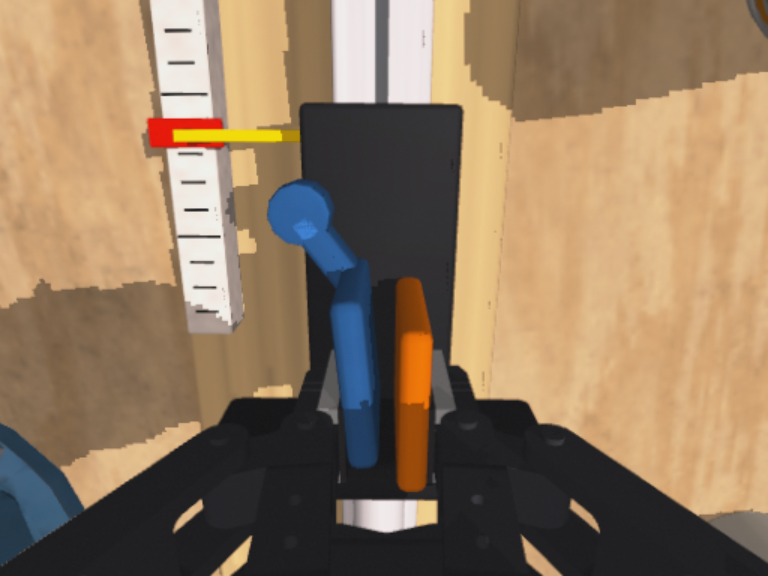

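The lever is squeezed fully closed beside the post, both pads are in contact at 38 N, and the pointer is about 1 mm from the mark's middle. I'll let it settle and check before handing in.

move_arm([
  [[0,0,0],[0,0,0],-1],
  [[0,0,0],[0,0,0],-1],
  [[0,0,0],[0,0,0],-1],
  [[0,0,0],[0,0,0],-1],
  [[0,0,0],[0,0,0],-1],
])

```text
clock: 8.35
position: [0.529, -0.0197, 0.0855]
ee_rot: [0.743, 0.669, 0.0, 0.0]
ft_force: [-2.1, 1.9, 6.8]
grip_width: 0.244
grasp_force: 38.4
```

Run:
```python
from h import *
todo(.032,0,.085)
measure(vision.camera("wrist"))
print(order.hand_in())
```

```text
pos [ 0.529  -0.0197  0.0855] F [-2.1  1.9  6.8] w 0.244 gf 38.3634483564083 t 8.35
shift [ 0.0013 -0.0004  0.0007] turn [0.0003 0.0002 0.0019]
stand xy mm 33.0 0.3
yellow 502 (np.int64(116), np.int64(187), np.float64(90.0)) 87 93
red 632 98 149 79 97 depth by width
pointer [-40.5 -68. ]
mark z 0.02 width 28.7 y -74.5 x range [-46.3 -36.1] mid - ptr -0.7
mark z 0.025 width 28.0 y -72.5 x range [-46.3 -36.3] mid - ptr -0.8
mark z 0.03 width 27.2 y -70.6 x range [-46.2 -36.5] mid - ptr -0.9
mark z 0.034 width 26.6 y -69.0 x range [-46.2 -36.7] mid - ptr -0.9
the job is handed in; nothing more can be done
None
```

The job is handed in at 8.4 s on the robot's clock: the pointer is about 1 mm past the mark's middle by the wrist camera, the lever is closed, and lever and post are pinched at about 38 N; no verdict was returned.

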